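Set out the power parts on a supply chassis

TASK

Set out this small power supply on its sheet-metal chassis, which carries the heatsink, the upright bolt and the ring clamp in a row on the robot's right. Lay the thin white ceramic insulator from the steel block flat, centred and lengthwise on the heatsink between its two end lips (too thin to take flat off the block, it comes up easily once slid out over an edge), and set the power module upright, centred and lengthwise on top of it, so that the ceramic lies between the two. Put the copper-wound toroid over the bolt so that it lies flat on the rubber pad, stand the capacitor, terminals up, fully down in the ring clamp, and let go of everything.

Things in the scene. Friction and masses are not known exactly. Their poses are not given: they have to be found in the camera images.
- insulator_center (a point): Centre (half-way up) of the ceramic insulator: a loose plain white plate, 80 x 52 x 3 mm, 45 g, lying flat on the dark polished steel block, long side roughly along world y. Site axes: x along its 80 mm, y along its 52 mm, z up. It slides easily on the block (friction about 0.3). Take it across its 52 mm width on the part that sticks out over an edge; it tips off if more than 40 mm of it sticks out.
- module_center (a point): Centre of the power module: a loose grey block with black top, copper base and three screw terminals in a row, standing upright on a grey rubber mat, whose top is 6 mm above the worktop, 60 x 32 x 28 mm (the centre is 14 mm above its base), 120 g. Site axes: x along its 60 mm, y along its 32 mm (grasp across this), z up. Flat grey sides from 4 to 24 mm above its base.
- toroid_center (a point): Centre of the toroid: a loose ring wound with copper wire, outer diameter 60 mm, bore 26 mm right through, 26 mm high (the centre is 13 mm above its underside), 400 g, lying flat on a grey rubber mat, whose top is 6 mm above the worktop. Site z is the ring's axis, pointing up. Grasp it across the outside.
- cap_center (a point): Centre of the capacitor's can: a loose black upright cylinder, diameter 40 mm, 70 mm high (the centre is 35 mm above its base) plus two metal screw terminals 5 mm high on its top, 120 g, standing on a grey rubber mat, whose top is 6 mm above the worktop. Site z points up along the can.
- heatsink_land (a point): Centre of the flat top of the heatsink, a finned black block 104 x 66 x 42 mm fixed on the chassis. The top is 52 mm above the worktop. Site axes: x along its 104 mm, z up. At both ends (x = +-50 mm) a lip 4 mm thick and 4.5 mm high runs across it, leaving 96 mm between the lips; its long sides are open.  The insulator lies here with its 80 mm along x.
- bolt_pad (a point): Centre of the top of the black rubber pad (62 mm across, 3 mm thick, fixed on the chassis, top 13 mm above the worktop) from whose middle the toroid's steel bolt stands up: bolt 8 mm thick, its end 40 mm above the pad. Site z up along the bolt. The toroid has about 9 mm of play on the bolt and lies directly on the pad.
- clamp_floor (a point): Middle of the floor (the chassis sheet, which has 7 mm high folded edges front and back) inside the ring clamp, a fixed steel ring 25 mm high on the chassis: bore 48 mm, the mouth flaring to 58 mm over the top 7 mm, with a pair of ears and a cross screw on the outside. The floor is 10 mm above the worktop. Site z up along the ring. The capacitor stands in it with 4 mm of play all round.
- block_top (a point): Centre of the top face of the dark polished steel bench block that carries the insulator: fixed, 100 x 104 x 34 mm, its top 34 mm above the worktop. Site axes: x along its 100 mm, y along its 104 mm (y points to the robot's left), z up. Its right-hand edge (-y) has free space beside it.

How it is judged:
At the end, for the whole second after the job is handed in: Insulator flat on the heatsink (centres within 12 mm, 0.2 rad); module upright on it (12 mm, 0.2 rad); toroid flat on the pad over the bolt (12 mm); capacitor upright, terminals up, on the clamp's floor; all released and at rest (horizontal distance between insulator_center and heatsink_land below 0.012 m and z of insulator_center in the frame of heatsink_land between -0.002 and 0.006 m and angle between the x axis of insulator_center and the x axis of heatsink_land, either way round below 0.2 rad and angle between the z axis of insulator_center and the z axis of heatsink_land, either way round below 0.08 rad and horizontal distance between module_center and insulator_center below 0.012 m and z of module_center in the frame of heatsink_land between 0.012 and 0.023 m and angle between the x axis of module_center and the x axis of insulator_center, either way round below 0.2 rad and angle between module_center's own z axis and vertical below 0.1 rad and horizontal distance between toroid_center and bolt_pad below 0.012 m and z of toroid_center in the frame of bolt_pad below 0.018 m and angle between the z axis of toroid_center and the z axis of bolt_pad, either way round below 0.1 rad and horizontal distance between cap_center and clamp_floor below 0.01 m and z of cap_center in the frame of clamp_floor below 0.041 m and angle between cap_center's own z axis and vertical below 0.15 rad and linear speed of each of insulator, module, toroid, capacitor below 0.02 m/s); the robot touches nothing.
It also fails if it takes over 90 s, if anything falls off the work surface, if the arm or the gripper's body presses on something with over 40 N, if the wrist force passes 120 N, or if a joint passes its speed limit or range.

ROBOT

A 6-joint arm with a two-finger parallel gripper is mounted at the origin on a cart in front of the work surface, level with it; the furniture and walls round the work are solid. World frame = base frame: x ahead of the robot, y to its left, z up, the work surface at z = 0. Lengths are in m, angles in rad, forces in N, time in s.
With the tool pointing down it reaches from about 0.3 to 0.825 m from the base axis. Payload 5.4 kg.
Tool frame: the origin (TCP) lies midway between the tips of the shut fingers; the grasp point (between the pads) lies arm.hold_point_z behind it (arm.hold_point_z is the distance from the TCP to the grasp point, in m); z points along the fingers, y is the line along which they close (so a half turn about z gives the same grasp; the last joint's range is limited). The gripper opens to 92 mm and grips with 3 to 60 N. Pads are 20 mm wide; open, the fingers measure 128 mm over their backs; the gripper's body (75 mm by 189 mm) begins 69 mm behind the grasp point.
Start: joints at [-1.56, 0.158, 1.597, -0, 1.386, -0.21], TCP at [0.126, -0.561, 0.215] pointing down, gripper open.
Joint ranges: [-2.91, 2.91], [-0.94, 2.29], [0.18, 2.7], [-1.29, 4.43], [0.17, 2.64], [-3, 3]. Speed limits (rad/s): [2.57, 2.57, 3.14, 3.14, 3.14, 3.14].

INTERFACE

Orientations are given as a 3x3 rotation matrix whose columns are the frame's x, y, z axes.
In Python, from plant import arm gives the robot as it stands. The module is installed in compiled form; this text tells all that it offers.
- The arm moves only by the shell command python3 -m inch 'ROWS' [FORCE]. ROWS is text: rows parted by semicolons, each of 5 numbers parted by spaces: the shift along the tool's x, y, z in m, then the turn about the tool's z in degrees, then the opening, from 0 (shut) to 1 (fully open). A call has exactly 5 rows; each row shifts and turns the commanded pose from where the row before left it, along the tool's axes as they then stand; what a row does not reach is not made up. A row lasts 1/8 s, in which the tool goes at most 62.5 mm and 10.7 degrees, less where a joint would pass 70% of its speed; a pose out of reach is approached as far as the arm can. A call with a gripper value outside its range is refused whole. The fingers move at their own pace and stop on an object; FORCE is the grip in N (left out, the last holds). Time passes only in rows, so rows that do not move let the fingers close, or fill a call up. It gives the time, the measured TCP pose, the force, the opening and the grip force at its end, in the units of the state.
- arm.sense(): the state, without advancing time (a new reading comes with each control period).
- arm.camera(name): name is "scene" or "side" or "wrist"; returns the picture (400x640x3 uint8, red, green, blue); there is no depth.
- arm.camera_info(name): a dict with "mtx" (3x3 intrinsics, pixels), "T" (4x4, takes a point from camera to world coordinates). Camera axes: x right, y up, looking along -z (the intrinsics and any distortion apply to the point x, -y, -z); pixel columns grow to the right and rows downward; lengths in m; the calibration is good to about 2 mm. A picture is of the moment at which its call begins: read the wrist's pose just before it. camera_info takes no time and is no camera call; for the wrist camera it gives the pose at the moment of the call.
- arm.hand_in(): hands the job in; it is judged then, once.
The state is a dict: "time": time; "joints": joint angles; "joint_velocities": joint speeds; "effort": joint torques, N m; "eef_pos": TCP position; "tcp_rot": TCP orientation; "ft_force": force on the tool from outside, world axes, zero at the start; "ft_torque": the same for the moment, N m; "opening": finger opening in m; "grasp_force": force on a finger pad.
Only numpy, scipy, OpenCV 4.12 (cv2) and the standard library are available. Lean on these libraries where they do the work, as an engineer would, in place of code of your own. Each camera call takes 0.05 s, during which the arm holds its last target. There are 200 camera calls.

## Working session

There is one attempt and no reset: what is moved stays moved. The work goes in short steps, Python scripts to look and compute and a shell command to move; the robot and the scene stay as the last step left them, time stands still between calls to the robot, and variables do not carry over. Pictures are saved under pics/ and viewed, at most 14 in all, crops included, and the job is handed in when it is done.

```bash
mkdir -p pics; cat > h.py <<'E'
import numpy as np, cv2
from plant import arm
def snap(n,f):
    p=arm.camera(n); cv2.imwrite('pics/'+f+'.png',p[:,:,::-1]); return p
def ray(n,uv,info=None):
    i=info or arm.camera_info(n); K=np.array(i['mtx']);T=np.array(i['T'])
    d=None
    D=i.get('dist',None)
    p=cv2.undistortPoints(np.array([[uv]],float),K,np.array(D,float) if D is not None else None)[0,0]
    return T[:3,3],T[:3,:3]@np.array([p[0],-p[1],-1.])
def at(n,uv,z,info=None):
    o,d=ray(n,uv,info); return o+d*(z-o[2])/d[2]
def px(n,P,info=None):
    i=info or arm.camera_info(n); K=np.array(i['mtx']);T=np.array(i['T'])
    c=(np.array(P)-T[:3,3])@T[:3,:3]; q=K@np.array([c[0],-c[1],-c[2]]); return q[:2]/q[2]
E
python3 - <<'E'
from h import *
for n in ['scene','side','wrist']:
    i=arm.camera_info(n); print(n,{k:np.round(np.array(v),4).tolist() for k,v in i.items()})
    snap(n,n+'0')
s=arm.sense(); print(s['time'],s['eef_pos'],s['tcp_rot'],arm.hold_point_z,s['opening'])
E
```

```text
scene {'mtx': [[378.4626, 0.0, 323.8712], [0.0, 378.4626, 201.4636], [0.0, 0.0, 1.0]], 'T': [[0.7519, 0.2552, -0.6079, -0.0657], [-0.6589, 0.3244, -0.6787, -0.5526], [0.024, 0.9108, 0.412, 0.4309], [0.0, 0.0, 0.0, 1.0]]}
side {'mtx': [[424.3038, 0.0, 318.8504], [0.0, 424.3038, 201.3387], [0.0, 0.0, 1.0]], 'T': [[0.9626, 0.1764, -0.2057, 0.231], [-0.2708, 0.6591, -0.7016, -0.6934], [0.0118, 0.731, 0.6822, 0.7605], [0.0, 0.0, 0.0, 1.0]]}
wrist {'mtx': [[317.2566, 0.0, 316.7494], [0.0, 317.2566, 196.7504], [0.0, 0.0, 1.0]], 'T': [[0.2188, 0.9485, 0.229, 0.1895], [-0.9758, 0.2134, 0.0482, -0.5459], [-0.0032, -0.234, 0.9722, 0.384], [0.0, 0.0, 0.0, 1.0]]}
0.15 [ 0.12588794 -0.56055832  0.21385054] [[ 9.75730852e-01  2.18973294e-01  8.87851408e-06]
 [ 2.18973044e-01 -9.75729799e-01  1.47177619e-03]
 [ 3.30942711e-04 -1.43411328e-03 -9.99998917e-01]] 0.0187 0.09192028497291493
```

View pics/scene0.png

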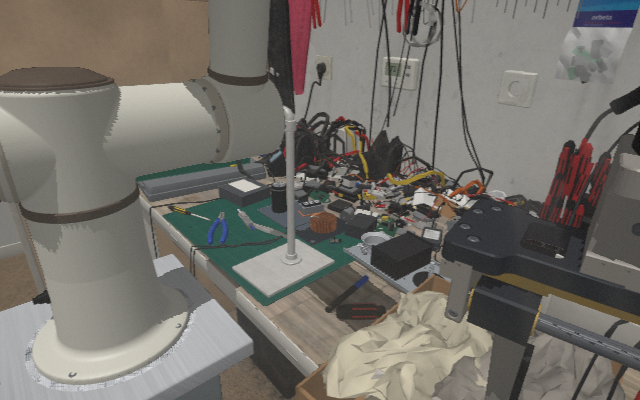

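View pics/side0.png

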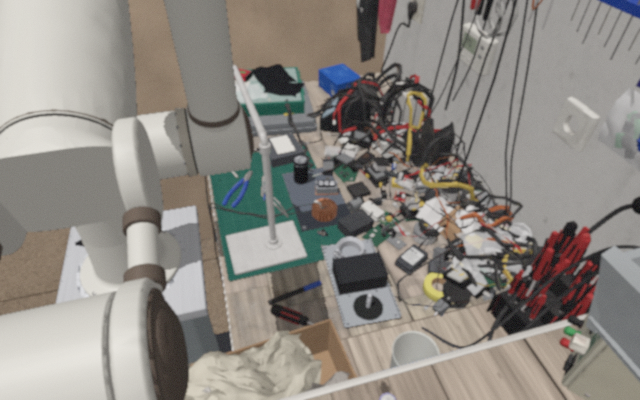

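The scene view shows the block with the white plate at (243,186), capacitor (278,198), toroid (322,221), heatsink (400,255), and a stand with an upright pole, base (290,258) and top (289,112). The side view shows the plate (285,145), capacitor (300,170), module (326,184), toroid (323,210), clamp (350,245), heatsink (358,270) and bolt (370,305).

```bash
python3 - <<'E'
from h import *
for nm,uv,z in [('plate',(285,144),.037),('capTop',(300,160),.076),('capbase',(301,180),.006),('modtop',(326,183),.034),('tor',(323,202),.032),('clamp',(350,244),.035),('hs',(358,262),.052),('padbolt',(369,309),.013),('pole base',(273,240),.01)]:
    print(nm,at('side',uv,z).round(3))
for nm,uv,z in [('plate',(243,186),.037),('captop',(278,188),.076),('tor',(322,214),.032),('hs',(402,245),.052),('polebase',(290,258),.015)]:
    print('scene',nm,at('scene',uv,z).round(3))
# pole top: triangulate
o1,d1=ray('scene',(289,112)); o2,d2=ray('side',(237,68))
A=np.c_[d1,-d2]; t=np.linalg.lstsq(A,o2-o1,rcond=None)[0]; print('poletop',o1+d1*t[0],o2+d2*t[1])
# enlarge side crop
p=cv2.imread('pics/side0.png')[110:330,210:430]; cv2.imwrite('pics/sc.png',cv2.resize(p,(660,600)[:1]*2 if 0 else (600,600),interpolation=cv2.INTER_CUBIC))
E
```

```text
plate [0.42  0.312 0.037]
capTop [0.433 0.177 0.076]
capbase [0.434 0.178 0.006]
modtop [0.487 0.117 0.034]
tor [0.46  0.051 0.032]
clamp [ 0.48  -0.102  0.035]
hs [ 0.474 -0.168  0.052]
padbolt [ 0.468 -0.26   0.013]
pole base [ 0.317 -0.022  0.01 ]
scene plate [0.409 0.311 0.037]
scene captop [0.422 0.162 0.076]
scene tor [0.472 0.053 0.032]
scene hs [ 0.477 -0.179  0.052]
scene polebase [ 0.314 -0.032  0.015]
poletop [ 0.32818342 -0.01588326  0.30005833] [0.28862058 0.04069924 0.41305072]
```

View pics/sc.png

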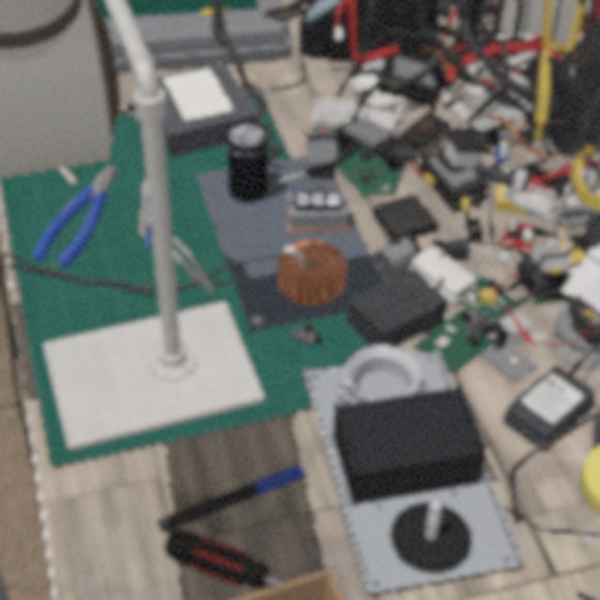

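The crop shows pole kink at side ≈ (265,147), clamp nearest the plate side, then heatsink, then bolt; chassis is slightly rotated. I need the pole's height and boom before sweeping past it.

```bash
python3 - <<'E'
from h import *
p=cv2.imread('pics/scene0.png')[80:300,190:410]; q=cv2.resize(p,(600,600),interpolation=cv2.INTER_CUBIC)
w=cv2.resize(cv2.imread('pics/wrist0.png'),(200,125))
cv2.imwrite('pics/sd.png',q)
b=np.array([.316,-.027])
for n in ['side','scene']:
  for z in [0,.1,.15,.2,.25,.3,.35,.4]: print(n,z,px(n,[b[0],b[1],z]).round(0))
print(arm.sense()['joints'])
E
```

```text
side 0 [273. 244.]
side 0.1 [271. 214.]
side 0.15 [269. 198.]
side 0.2 [267. 180.]
side 0.25 [266. 160.]
side 0.3 [264. 139.]
side 0.35 [261. 116.]
side 0.4 [259.  91.]
scene 0 [289. 263.]
scene 0.1 [289. 219.]
scene 0.15 [288. 195.]
scene 0.2 [288. 170.]
scene 0.25 [288. 143.]
scene 0.3 [287. 114.]
scene 0.35 [287.  83.]
scene 0.4 [286.  51.]
[-1.56014089e+00  1.58926814e-01  1.59790685e+00  2.49844651e-05
  1.38623059e+00 -2.10111264e-01]
```

View pics/sd.png

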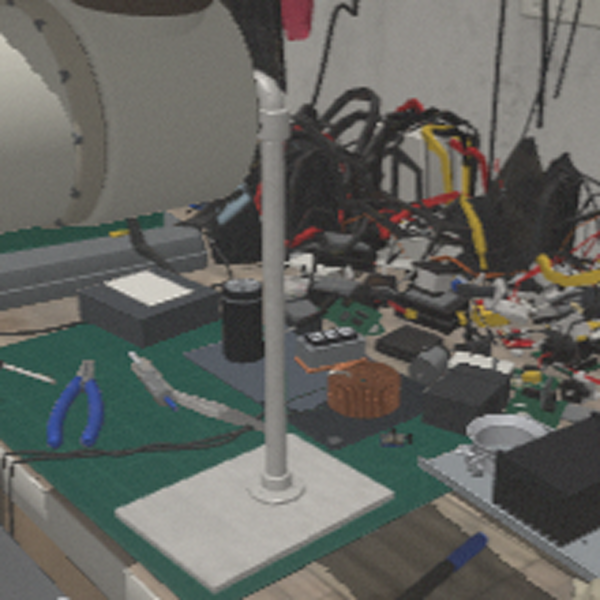

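The pole is about 0.29 m high at (0.316,-0.027). A boom then runs horizontally toward +y at z≈0.3, starting near the (289,112) bend. I'll go up and over to the chassis first.

```bash
python3 -m inch '0 0 -0.06 6.3 1;0 0 -0.06 6.3 1;0.04 -0.04 -0.02 0 1;0.04 -0.045 0 0 1;0.04 -0.045 0 0 1' && python3 -m inch '0.04 -0.045 0 0 1;0.04 -0.045 0 0 1;0.04 -0.045 0 0 1;0.04 -0.045 0 0 1;0 -0.03 0 0 1' && python3 - <<'E'
from h import *
s=arm.sense(); print(s['time'],s['eef_pos'],s['tcp_rot'].round(3) if hasattr(s['tcp_rot'],'round') else s['tcp_rot'],np.round(s['joints'],4))
import json
i=arm.camera_info('wrist'); snap('wrist','w1'); np.savez('w1.npz',mtx=i['mtx'],T=i['T'])
snap('side','s1')
E
```

```text
time: 0.78
eef_pos: [0.2467, -0.4296, 0.3547]
tcp_rot: [[1.0, 0.0, 0.0], [0.0, -1.0, -0.0], [0.0, 0.0, -1.0]]
ft_force: [2.1, -1.1, 0.5]
opening: 0.0914
grasp_force: 0.0
time: 1.4
eef_pos: [0.407, -0.2183, 0.354]
tcp_rot: [[1.0, 0.004, -0.0], [0.004, -1.0, 0.001], [-0.0, -0.001, -1.0]]
ft_force: [0.5, -0.2, 0.7]
opening: 0.092
grasp_force: 0.0
1.4 [ 0.40698637 -0.21834298  0.3540378 ] [[ 1.     0.004 -0.   ]
 [ 0.004 -1.     0.001]
 [-0.    -0.001 -1.   ]] [-7.5550e-01 -1.9560e-01  1.6752e+00  6.0000e-04  1.6632e+00  8.1100e-01]
```

View pics/w1.png

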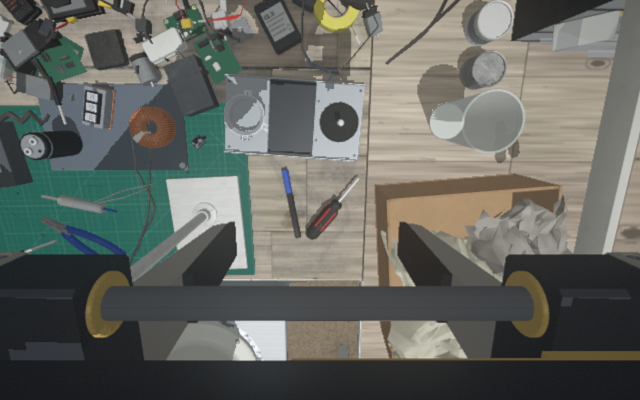

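View pics/s1.png

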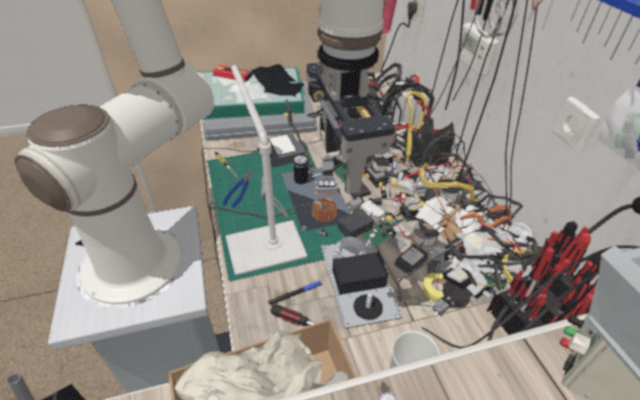

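The wrist view shows the clamp centred near (246,113), heatsink (292,117), pad with bolt (340,121), toroid (152,127), module (97,107), capacitor top (36,146). In the side view the boom ends at about (235,68). Next I work out the arm geometry for boom clearance and look closer.

```bash
python3 -m inch '0 -0.005 -0.0 0 1;0 -0.01 0.03 0 1;0 -0.01 0.05 0 1;0 -0.01 0.05 0 1;0 0 0 0 1' && python3 - <<'E'
from h import *
for d in [0,.1,.2,.25,.3,.35]: print(d,px('side',[0,0,d]).round(0),px('scene',[0,0,d]).round(0))
for z in [.28,.3,.32,.34]: print('boom end',z,at('side',(236,68),z).round(3))
i=arm.camera_info('wrist'); p=snap('wrist','w2'); np.savez('w2.npz',mtx=i['mtx'],T=i['T'])
snap('scene','sc2')
q=cv2.imread('pics/sc2.png')[0:300,0:400]
w=cv2.resize(p[20:220,150:450,::-1],(800,533),interpolation=cv2.INTER_CUBIC)
cv2.imwrite('pics/w2c.png',w); cv2.imwrite('pics/sc2c.png',q)
E
```

```text
time: 2.12
eef_pos: [0.4029, -0.1844, 0.2207]
tcp_rot: [[1.0, -0.0, -0.007], [-0.0, -1.0, 0.006], [-0.007, -0.006, -1.0]]
ft_force: [-0.7, 0.2, 0.8]
opening: 0.0918
grasp_force: 0.0
0 [133. 263.] [116. 327.]
0.1 [120. 233.] [102. 274.]
0.2 [104. 198.] [ 86. 212.]
0.25 [ 95. 178.] [ 77. 177.]
0.3 [ 85. 156.] [ 67. 139.]
0.35 [ 74. 133.] [57. 98.]
boom end 0.28 [0.308 0.322 0.28 ]
boom end 0.3 [0.305 0.28  0.3  ]
boom end 0.32 [0.302 0.238 0.32 ]
boom end 0.34 [0.299 0.196 0.34 ]
```

View pics/w2c.png

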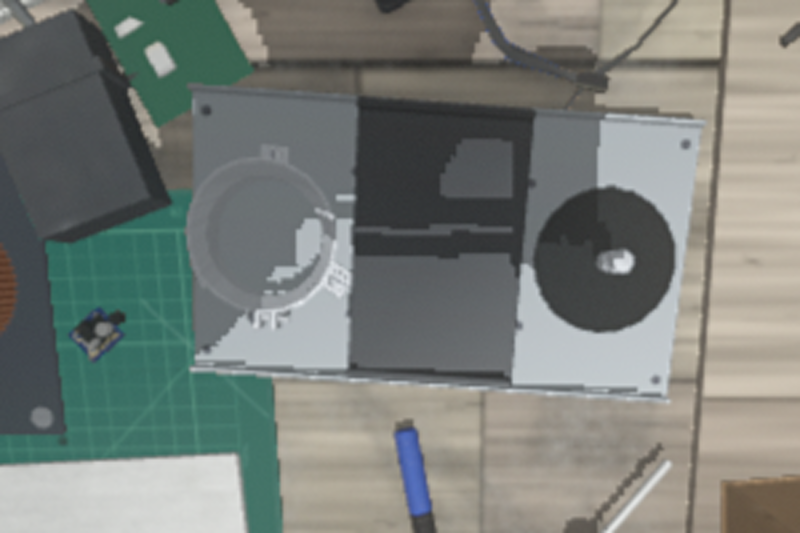

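View pics/sc2.png

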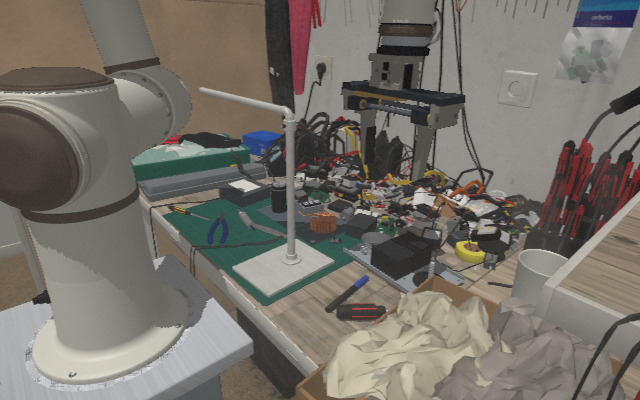

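The crop shows heatsink top corners near (357,97), (533,110), (350,372), (513,385), the pad circle about (604,258) with bolt tip (622,260), and the clamp ring about (262,233); the chassis is turned about 4°. The scene view shows the boom from (290,113) to its free end at (201,90).

```bash
cat >> h.py <<'E'
def load(f): d=np.load(f); return {'mtx':d['mtx'],'T':d['T']}
def tri(a,b):
    (o1,d1),(o2,d2)=a,b; t=np.linalg.lstsq(np.c_[d1,-d2],o2-o1,rcond=None)[0]; return o1+d1*t[0],o2+d2*t[1]
def ik(x,y,z,d1=.3,a2=.348,a3=.516,H=-.034,c=.12):
    r=np.sqrt(x*x+y*y-c*c); j1=np.arctan2(y,x)-np.arctan2(c,r); zz=z-H
    D=np.hypot(r,zz); 
    al=np.arctan2(r,zz); be=np.arccos((a2**2+D*D-a3**2)/(2*a2*D)); j2=al-be
    e=np.array([a2*np.sin(j2),a2*np.cos(j2)]); w=np.array([r,zz])
    return j1,j2,e+[0,d1],w+[0,d1]
E
python3 - <<'E'
from h import *
print('boom end',tri(ray('scene',(201,90)),ray('side',(235,68))))
print('bend',tri(ray('scene',(289,113)),ray('side',(262,140))))
i=load('w2.npz')
c=lambda x,y,z: at(0,(150+x/2.6667,20+y/2.6667),z,i).round(4)
print('hs corners',*[c(x,y,.054) for x,y in [(357,97),(533,110),(350,372),(513,383)]])
print('chassis',*[c(x,y,.016) for x,y in [(190,86),(703,122),(192,370),(667,402)]])
print('clamp edges',*[c(x,y,.035) for x,y in [(187,233),(335,233),(262,157),(262,308)]])
print('pad',*[c(x,y,.013) for x,y in [(533,258),(676,258),(604,185),(604,332)]],'bolt tip',c(622,261,.053))
for nm,t in [('tor',(.46,.05,.03)),('mod',(.487,.117,.02)),('cap',(.433,.177,.05)),('plate',(.42,.27,.035))]:
    j1,j2,e,w=ik(*t); u=np.array([np.cos(j1),np.sin(j1)]); n=np.array([-u[1],u[0]])
    for k in np.linspace(0,1,6):
        rz=e+(w-e)*k; P=u*rz[0]+n*.12; print(nm,round(j2,2),P.round(3),rz[1].round(3))
E
```

```text
boom end (array([0.30159158, 0.27425983, 0.30405376]), array([0.30227037, 0.27383745, 0.30326605]))
bend (array([ 0.31234562, -0.03742311,  0.30365637]), array([ 0.31157143, -0.03659344,  0.30471507]))
hs corners [ 0.5281 -0.1502  0.054 ] [ 0.5235 -0.2153  0.054 ] [ 0.4264 -0.1448  0.054 ] [ 0.422  -0.2098  0.054 ]
chassis [ 0.539  -0.0778  0.016 ] [ 0.5249 -0.289   0.016 ] [ 0.4224 -0.0701  0.016 ] [ 0.4082 -0.2815  0.016 ]
clamp edges [ 0.4803 -0.0779  0.035 ] [ 0.4803 -0.138   0.035 ] [ 0.5094 -0.1099  0.035 ] [ 0.4504 -0.1068  0.035 ]
pad [ 0.4705 -0.2205  0.013 ] [ 0.4705 -0.2822  0.013 ] [ 0.5005 -0.2498  0.013 ] [ 0.4389 -0.2525  0.013 ] bolt tip [ 0.4693 -0.2511  0.053 ]
tor 0.05 [0.034 0.116] 0.648
tor 0.05 [0.119 0.103] 0.591
tor 0.05 [0.204 0.09 ] 0.534
tor 0.05 [0.29  0.076] 0.477
tor 0.05 [0.375 0.063] 0.421
tor 0.05 [0.46 0.05] 0.364
mod 0.17 [0.06 0.12] 0.643
mod 0.17 [0.145 0.119] 0.585
mod 0.17 [0.231 0.119] 0.527
mod 0.17 [0.316 0.118] 0.47
mod 0.17 [0.402 0.118] 0.412
mod 0.17 [0.487 0.117] 0.354
cap 0.03 [-0.007  0.12 ] 0.648
cap 0.03 [0.081 0.132] 0.595
cap 0.03 [0.169 0.143] 0.542
cap 0.03 [0.257 0.154] 0.49
cap 0.03 [0.345 0.166] 0.437
cap 0.03 [0.433 0.177] 0.384
plate 0.14 [0.007 0.129] 0.645
plate 0.14 [0.09  0.157] 0.589
plate 0.14 [0.172 0.186] 0.534
plate 0.14 [0.255 0.214] 0.479
plate 0.14 [0.337 0.242] 0.424
plate 0.14 [0.42 0.27] 0.369
```

Geometry checks out: heatsink 102×65 measured at (0.475,-0.180), yaw -3.9°; clamp (0.480,-0.108); bolt (0.470,-0.251). The forearm clears the boom (z 0.304) by about 0.15 m. Now the mat and block.

```bash
python3 -m inch '0 -0.03 -0.02 0 1;0 -0.06 0 0 1;0 -0.06 0 0 1;0 -0.06 0 0 1;0 -0.06 0 0 1' && python3 -m inch '0 -0.04 0 0 1;0 -0.02 0.02 0 1;0 0 0 0 1;0 0 0 0 1;0 0 0 0 1'; python3 - <<'E'
from h import *
print(arm.sense()['joint_velocities'])
i=arm.camera_info('wrist'); p=snap('wrist','w3'); np.savez('w3.npz',mtx=i['mtx'],T=i['T'])
w=cv2.resize(p[20:220,130:430,::-1],(800,533),interpolation=cv2.INTER_CUBIC)
cv2.imwrite('pics/w3c.png',w)
E
```

```text
time: 2.85
eef_pos: [0.4074, 0.0852, 0.2485]
tcp_rot: [[1.0, -0.001, 0.007], [-0.001, -1.0, -0.001], [0.007, 0.001, -1.0]]
ft_force: [1.7, 0.2, 0.2]
opening: 0.0916
grasp_force: 0.0
time: 3.48
eef_pos: [0.4064, 0.1432, 0.2261]
tcp_rot: [[1.0, -0.001, 0.002], [-0.001, -1.0, -0.0], [0.002, 0.0, -1.0]]
ft_force: [-0.5, -0.2, 0.4]
opening: 0.0918
grasp_force: 0.0
[ 0.00415345  0.00272439  0.01027951  0.00221026 -0.00312046  0.00334187]
```

View pics/w3c.png

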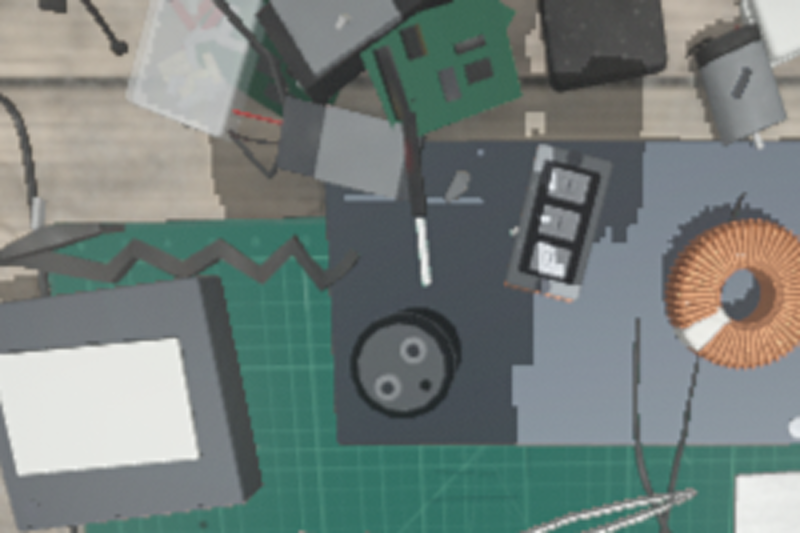

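The crop shows the plate's right corners at (181,338)/(199,459), the block's right top edge (203,282)–(241,502), the cap top at (402,365), the module outline (540,145),(611,158),(578,300),(506,285), and the toroid bore about (742,297).

```bash
python3 - <<'E'
from h import *
i=load('w3.npz'); p=cv2.imread('pics/w3.png')
c=lambda x,y,z: at(0,(130+x/2.6667,20+y/2.6667),z,i).round(4)
hsv=cv2.cvtColor(p,cv2.COLOR_BGR2HSV)
def big(m,roi):
    M=np.zeros_like(m); x0,y0,x1,y1=roi; M[y0:y1,x0:x1]=m[y0:y1,x0:x1]
    cs,_=cv2.findContours(M,cv2.RETR_EXTERNAL,cv2.CHAIN_APPROX_NONE); return max(cs,key=cv2.contourArea)
t=big(cv2.inRange(hsv,(3,60,60),(20,255,255)),(365,90,450,170)); e=cv2.fitEllipse(t); print('tor ellipse',e, at(0,e[0],.026,i).round(4), at(0,e[0],.032,i).round(4))
print('tor bore',c(742,297,.032))
pl=big(cv2.inRange(p,(190,190,190),(255,255,255)),(60,130,215,210)); r=cv2.minAreaRect(pl); b=cv2.boxPoints(r)
B=np.array([at(0,q,.037,i) for q in b]); print('plate',B.round(4).tolist(),B.mean(0).round(4),[np.hypot(*(B[k]-B[k-1])[:2]).round(4) for k in range(4)])
print('block R edge',c(203,282,.034),c(241,502,.034))
print('cap',c(402,365,.076),[c(x,y,.076) for x,y in [(352,365),(452,365),(402,315),(402,416)]])
print('mod top corners',[c(x,y,.034) for x,y in [(540,145),(611,158)]],'base',[c(x,y,.006) for x,y in [(506,285),(578,300)]],'terms',[c(x,y,.035) for x,y in [(568,183),(558,220),(550,258)]])
E
```

```text
tor ellipse ((409.25732421875, 129.04283142089844), (53.32807922363281, 55.24858474731445), 105.83860778808594) [0.4621 0.0386 0.026 ] [0.4623 0.0403 0.032 ]
tor bore [0.4597 0.0412 0.032 ]
plate [[0.4362, 0.3588, 0.037], [0.4437, 0.2762, 0.037], [0.3918, 0.2758, 0.037], [0.3838, 0.3612, 0.037]] [0.4139 0.318  0.037 ] [np.float64(0.0524), np.float64(0.083), np.float64(0.0518), np.float64(0.0858)]
block R edge [0.4662 0.2676 0.034 ] [0.3707 0.2585 0.034 ]
cap [0.436  0.1805 0.076 ] [array([0.436 , 0.1994, 0.076 ]), array([0.436 , 0.1616, 0.076 ]), array([0.4546, 0.18  , 0.076 ]), array([0.4165, 0.181 , 0.076 ])]
mod top corners [array([0.5199, 0.1272, 0.034 ]), array([0.5149, 0.0984, 0.034 ])] base [array([0.4643, 0.1406, 0.006 ]), array([0.4576, 0.108 , 0.006 ])] terms [array([0.5052, 0.1157, 0.035 ]), array([0.4908, 0.1195, 0.035 ]), array([0.4757, 0.1226, 0.035 ])]
```

Plate centre ≈(0.414,0.316), yaw ≈5°, its right end 12 mm inside the block edge (mid-edge (0.4185,0.263)). Module, toroid and cap sizes are consistent too. Plan: take the plate lightly by its sides, slide it over the right edge, lower a little and regrip.

```bash
cat > go.py <<'E'
import sys; from h import *
# go.py x y z yaw : shift in present tool axes, turn
s=arm.sense(); R=np.array(s['tcp_rot']); t=np.array([float(v) for v in sys.argv[1:4]]); yaw=np.degrees(np.arctan2(R[1,0],R[0,0]))
print('t',round(s['time'],2),'pos',np.round(s['eef_pos'],4),'yaw',yaw.round(2),'op',round(s['opening'],4),'gf',s['grasp_force'],'f',np.round(s['ft_force'],1))
print('shift',(R.T@(t-s['eef_pos'])).round(4),'turn',round(-(float(sys.argv[4])-yaw),1))
E
python3 -m inch '0.045 0 0 -10.5 1;0 0 0 -10.5 1;0 0 0 -10.5 1;0 0 0 -10.5 1;0 0 0 -10.5 1' >/dev/null && python3 -m inch '0 0 0 -10.5 1;0 0 0 -10.5 1;0 0 0 -10.5 1;0 0 0 -10.5 1;0 0 0 0 1' >/dev/null; python3 -m inch '0.05 0 0 0 1;0.05 0.005 0.02 0 1;0.045 0.005 0.05 0 1;0 0 0.05 0 1;0 0 0 0 1' >/dev/null; python3 go.py .4164 .291 .0353 95.2
```

```text
t 5.4 pos [0.4454 0.2851 0.1045] yaw 94.41 op 0.092 gf 0.0 f [-0.7  0.3  0.7]
shift [ 0.0083 -0.0278  0.0695] turn -0.8
```

```bash
python3 -m inch '0.004 -0.014 0.01 -0.8 1;0.0043 -0.0138 0.02 0 1;0 0 0.02 0 1;0 0 0 0 1;0 0 0 0 1' >/dev/null; python3 go.py .4164 .291 .0353 95.2; python3 - <<'E'
from h import *
p=snap('wrist','w4')
E
```

```text
t 6.03 pos [0.4216 0.2925 0.0603] yaw 95.31 op 0.0916 gf 0.0 f [1.  1.1 0. ]
shift [-0.0011 -0.0054  0.025 ] turn 0.1
```

View pics/w4.png

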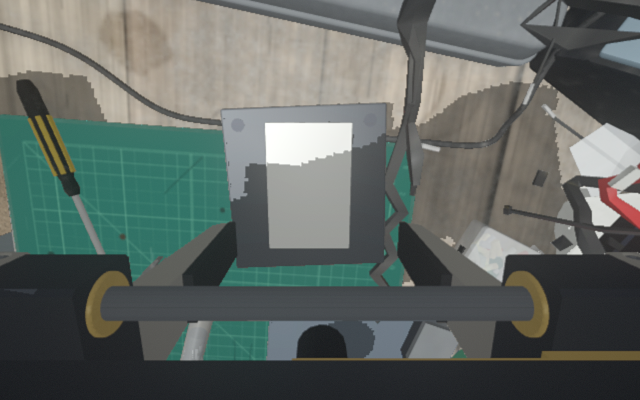

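The wrist view shows the plate squared with the gripper: corners (265,123), (352,123), (350,248), (269,248), and the block's near edge at row ≈265.

```bash
python3 - <<'E'
from h import *
for uv,z in [((269,248),.037),((350,248),.037),((265,123),.037),((352,123),.037),((237,266),.034),((393,262),.034)]: print(at('wrist',uv,z).round(4))
E
python3 -m inch '-0.001 -0.005 0.01 0 1;0 0 0.01 0 1;0 0 0.0047 0 1;0 0 0 0 1;0 0 0 0 1' >/dev/null; python3 go.py .4164 .291 .0353 95.2
```

```text
[0.3919 0.275  0.037 ]
[0.4445 0.2798 0.037 ]
[0.385 0.354 0.037]
[0.4365 0.3588 0.037 ]
[0.3709 0.2588 0.034 ]
[0.4748 0.2713 0.034 ]
t 6.7 pos [0.415  0.2906 0.0343] yaw 95.36 op 0.0918 gf 6.057806946337223 f [-6.  -2.9 11.6]
shift [ 0.0003  0.0014 -0.001 ] turn 0.2
```

```bash
python3 -m inch '0 0 -0.001 0 1;0 0 0 0 1;0 0 0 0 0.5;0 0 0 0 0.5;0 0 0 0 0.5' 6 ; python3 go.py .4164 .291 .0353 95.2;
```

```text
time: 7.32
eef_pos: [0.4153, 0.2906, 0.0344]
tcp_rot: [[-0.093, 0.996, -0.0], [0.996, 0.093, -0.0], [-0.0, -0.0, -1.0]]
ft_force: [-0.5, -0.3, -0.1]
opening: 0.0639
grasp_force: 0.1
t 7.33 pos [0.4153 0.2906 0.0344] yaw 95.35 op 0.0639 gf 0.1201570441480726 f [-0.5 -0.3 -0.1]
shift [ 0.0003  0.0012 -0.0009] turn 0.1
```

```bash
python3 -m inch '0 0 0 0 0.5;0 0 0 0 0.5;0 0 0 0 0.5;0 0 0 0 0.5;0 0 0 0 0.5' 6 |tail -3; python3 go.py .4208 .245 .0344 95.3;
```

```text
ft_force: [0.2, 0.7, 0.5]
opening: 0.0517
grasp_force: 6.0
t 7.95 pos [0.4153 0.2907 0.0345] yaw 95.35 op 0.0517 gf 5.984124764800072 f [0.2 0.7 0.5]
shift [-0.046   0.0012  0.0001] turn 0.1
```

```bash
python3 -m inch '-0.009 0 0 0 0.5;-0.01 0 0 0 0.5;-0.01 0 0 0 0.5;-0.01 0 0 0 0.5;-0.007 0 0 0 0.5' 6 |tail -3; python3 go.py .4195 .245 .0344 95.3; python3 - <<'E'
from h import *
p=snap('wrist','w5')
E
```

```text
ft_force: [0.3, -0.3, -0.7]
opening: 0.052
grasp_force: 6.0
t 8.57 pos [0.4197 0.2441 0.0346] yaw 95.32 op 0.052 gf 5.985090807080269 f [ 0.3 -0.3 -0.7]
shift [ 0.001  -0.0001  0.0002] turn 0.0
```

View pics/w5.png

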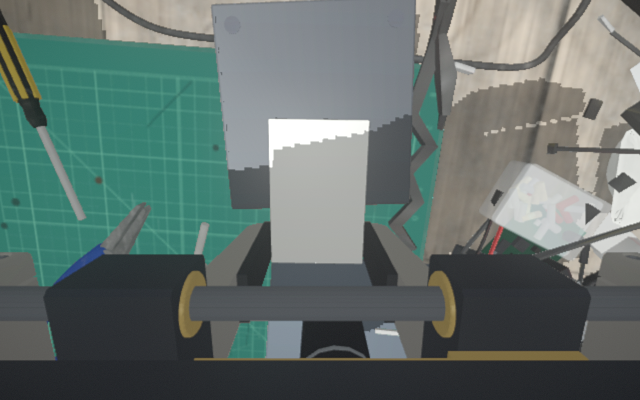

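The plate moved with the fingers; its far end is at row 120, near end at row 263 and the block edge at row ≈208, so about 33 mm sticks out. Now loosen, lower 2 mm, regrip and lift.

```bash
python3 - <<'E'
from h import *
print([at('wrist',uv,.037).round(4) for uv in [(317,264),(319,120)]],at('wrist',(318,208),.034).round(4))
E
python3 -m inch '0 0 0 0 0.62;0 0 0 0 0.62;0 0 0.001 0 0.62;0 0 0.001 0 0.62;0 0 0 0 0.5' 25 |tail -1;python3 -m inch '0 0 0 0 0.5;0 0 0 0 0.5;0 0 0 0 0.5;0 0 -0.004 0 0.5;0 0 -0.006 0 0.5' 25; python3 -m inch '0 0.01 -0.01 0 0.5;0 0.01 -0.02 0 0.5;0 0.01 -0.03 0 0.5;0 0.01 -0.03 0 0.5;0 0 0 0 0.5' 25;
python3 - <<'E'
from h import *
p=snap('wrist','w6')
E
```

```text
[array([0.4211, 0.2298, 0.037 ]), array([0.4147, 0.3097, 0.037 ])] [0.4186 0.2621 0.034 ]
grasp_force: 25.0
time: 9.88
eef_pos: [0.4196, 0.2449, 0.0429]
tcp_rot: [[-0.093, 0.996, -0.0], [0.996, 0.093, -0.0], [-0.0, -0.0, -1.0]]
ft_force: [0.2, -0.2, -0.5]
opening: 0.0512
grasp_force: 25.0
time: 10.5
eef_pos: [0.4627, 0.2492, 0.1359]
tcp_rot: [[-0.093, 0.996, 0.007], [0.996, 0.093, 0.002], [0.001, 0.007, -1.0]]
ft_force: [0.1, 0.8, -0.9]
opening: 0.0513
grasp_force: 25.0
```

View pics/w6.png

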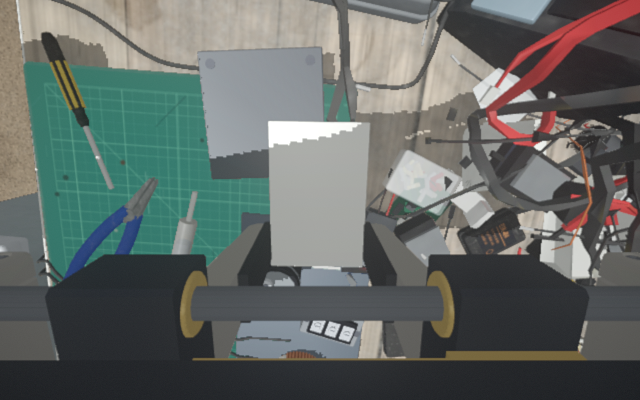

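The plate hangs flat and square in the fingers (near end at row 265, far end at row 122). Next: lift, turn, and carry to the heatsink.

```bash
python3 -m inch '0 0 -0.03 9.9 0.5;0 0 -0.03 9.9 0.5;0 0 -0.02 9.9 0.5;0 0 0 9.9 0.5;0 0 0 9.9 0.5' >/dev/null; python3 -m inch '0 0 0 9.9 0.5;0 0 0 9.9 0.5;0 0 0 9.9 0.5;0 0 0 9.9 0.5;0 0 0 9.9 0.5' > /dev/null; python3 -m inch '0.003 0.03 0 0 0.5;0.003 0.05 0 0 0.5;0.003 0.055 0 0 0.5;0.003 0.055 0 0 0.5;0.003 0.055 0 0 0.5' >/dev/null;  python3 -m inch '0 0.055 0 0 0.5;0 0.055 0 0 0.5;0 0.04 0 0 0.5;0 0.025 0 0 0.5;0 0 0 0 0.5' >/dev/null; python3 go.py .4496 -.1783 .0535 -3.9
```

```text
t 13.05 pos [ 0.4466 -0.1721  0.2107] yaw -3.8 op 0.0511 gf 24.973741471767426 f [0.1 0.6 0.9]
shift [0.0039 0.0063 0.1572] turn 0.1
```

```bash
python3 -m inch '0.004 0.006 0.04 0 0.5;0 0 0.05 0 0.5;0 0 0.04 0 0.5;0 0 0 0 0.5;0 0 0 0 0.5' >/dev/null;python3 go.py .4496 -.1783 .0535 -3.9; python3 - <<'E'
from h import *
i=arm.camera_info('wrist'); p=snap('wrist','w7'); np.savez('w7.npz',mtx=i['mtx'],T=i['T'])
# where should plate corners / heatsink corners appear
a=np.radians(-3.9);c=np.array([.475,-.18]);R=np.array([[np.cos(a),-np.sin(a)],[np.sin(a),np.cos(a)]])
g=cv2.cvtColor(p,cv2.COLOR_RGB2GRAY)
q=p[:,:,::-1].copy()
for sx in (-1,1):
  for sy in (-1,1):
    u=px('wrist',[*(c+R@[sx*.052,sy*.033]),.052],i); cv2.circle(q,tuple(int(v) for v in u),3,(0,0,255),1)
    u=px('wrist',[*(c+R@[sx*.040,sy*.026]),.081],i); cv2.circle(q,tuple(int(v) for v in u),3,(0,255,0),1)
for P in [(.48,-.108,.035),(.47,-.2513,.013)]:
    u=px('wrist',P,i); cv2.circle(q,tuple(int(v) for v in u),3,(255,0,255),1)
cv2.imwrite('pics/w7a.png',cv2.resize(q[:280,130:530],(800,560)))
E
```

```text
t 13.68 pos [ 0.4521 -0.1775  0.0838] yaw -3.6 op 0.0512 gf 24.974008798599243 f [-0.6  0.3 -0. ]
shift [-0.0025  0.0009  0.0303] turn 0.3
```

View pics/w7a.png

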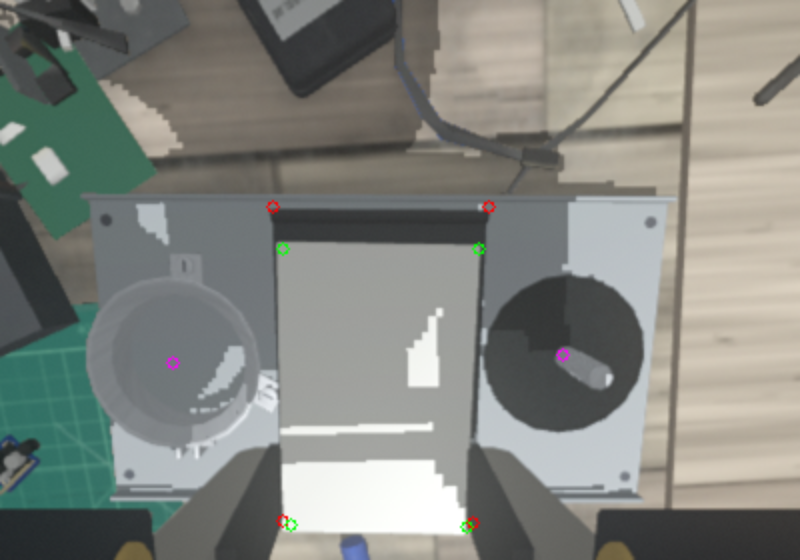

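The overlay shows the heatsink corners, clamp and pad matching my estimates within 1–2 mm, and the plate hanging square over the land about 2 mm too far forward. Lower and release.

```bash
python3 -m inch '-0.0025 0.001 0.01 0.3 0.5;0 0 0.01 0 0.5;0 0 0.007 0 0.5;0 0 0.0025 0 0.5;0 0 0 0 0.5' >/dev/null;python3 go.py .4496 -.1783 .0535 -3.9
```

```text
t 14.35 pos [ 0.4488 -0.1786  0.053 ] yaw -3.95 op 0.0512 gf 24.97393548488617 f [-0.6  0.5 -0.7]
shift [ 0.0008 -0.0004 -0.0005] turn -0.1
```

```bash
python3 -m inch '0 0 0.0007 0 0.5;0 0 0 0 0.6;0 0 0 0 0.75;0 0 0 0 0.75;0 0 0 0 0.75' |tail -3;python3 -m inch '0 0 -0.01 0 0.75;0 0 -0.04 0 0.75;0 0 -0.04 0 0.75;0 0 -0.03 0 1;0 0 0 0 1' |tail -3; python3 - <<'E'
from h import *
i=arm.camera_info('wrist'); p=snap('wrist','w8'); np.savez('w8.npz',mtx=i['mtx'],T=i['T'])
print(arm.sense()['eef_pos'])
m=cv2.inRange(p,(120,120,110),(255,255,255)); hs=p.astype(int)
# plate: brighter than the black heatsink within its land
a=np.radians(-3.9);c=np.array([.475,-.18]);R=np.array([[np.cos(a),-np.sin(a)],[np.sin(a),np.cos(a)]])
poly=np.array([px(0,[*(c+R@[sx*.0475,sy*.0325]),.053],i) for sx,sy in [(-1,-1),(1,-1),(1,1),(-1,1)]]).astype(np.int32)
M=np.zeros(m.shape,np.uint8); cv2.fillPoly(M,[poly],255)
g=cv2.cvtColor(p,cv2.COLOR_RGB2GRAY); print(np.percentile(g[M>0],[5,20,40,60,80,95]))
_,t=cv2.threshold(g[M>0].reshape(-1,1),0,255,cv2.THRESH_OTSU); print('otsu',_)
b=((g>_)&(M>0)).astype(np.uint8)
cs,h_=cv2.findContours(b,cv2.RETR_EXTERNAL,cv2.CHAIN_APPROX_NONE); k=cv2.convexHull(max(cs,key=cv2.contourArea))
w=np.array([at(0,q[0],.055,i)[:2] for q in k],np.float32); r=cv2.minAreaRect(w); print(r)
E
```

```text
ft_force: [1.2, -0.0, -0.2]
opening: 0.0688
grasp_force: 0.0
ft_force: [0.3, -0.6, -0.6]
opening: 0.0868
grasp_force: 0.0
[ 0.44936747 -0.17899383  0.17349627]
[ 69. 112. 152. 235. 241. 249.]
otsu 173.0
((0.46661919355392456, -0.1795939952135086), (0.05203802511096001, 0.06708496063947678), 85.14126586914062)
```

```bash
python3 - <<'E'
from h import *
i=load('w8.npz'); p=cv2.imread('pics/w8.png'); g=cv2.cvtColor(p,cv2.COLOR_BGR2GRAY)
a=np.radians(-3.9);c=np.array([.475,-.18]);R=np.array([[np.cos(a),-np.sin(a)],[np.sin(a),np.cos(a)]])
def prof(A,B,n=41):
    return [(round(float(s),3)) for s in []]
for nm,A,B in [('x @y=0',[-.052,0],[.052,0]),('x@y=.015',[-.052,.015],[.052,.015]),('y@x=0',[0,-.036],[0,.036]),('y@.03',[.03,-.036],[.03,.036]),('y@-.03',[-.03,-.036],[-.03,.036])]:
    n=int(np.hypot(*(np.array(B)-A))*1000)+1; t=np.linspace(0,1,n); v=[]
    for k in t:
        l=np.array(A)+(np.array(B)-A)*k; u=px(0,[*(c+R@l),.055],i); v.append(int(cv2.getRectSubPix(g,(1,1),(float(u[0]),float(u[1])))[0,0]))
    print(nm,v[:16],'...',v[-16:])
E
```

```text
x @y=0 [124, 115, 105, 89, 84, 96, 120, 126, 125, 130, 184, 242, 250, 248, 248, 248] ... [152, 141, 80, 72, 72, 71, 71, 70, 79, 96, 91, 97, 104, 91, 82, 104]
x@y=.015 [114, 110, 101, 86, 92, 115, 121, 121, 120, 122, 156, 213, 240, 244, 244, 244] ... [151, 142, 86, 69, 70, 69, 69, 68, 68, 67, 65, 62, 63, 65, 75, 104]
y@x=0 [124, 172, 193, 186, 144, 121, 121, 121, 119, 131, 201, 247, 245, 244, 243, 243] ... [235, 235, 235, 236, 232, 172, 114, 109, 111, 110, 109, 110, 146, 187, 187, 185]
y@.03 [185, 183, 171, 134, 87, 73, 74, 75, 76, 93, 134, 152, 151, 152, 151, 151] ... [151, 151, 151, 152, 133, 84, 72, 72, 72, 72, 71, 70, 85, 132, 169, 183]
y@-.03 [197, 197, 198, 193, 162, 127, 128, 129, 128, 131, 178, 240, 254, 253, 252, 252] ... [240, 239, 240, 240, 240, 227, 146, 113, 114, 114, 113, 120, 156, 190, 190, 189]
```

Plate is flat and centred: −1.7 mm along x, under 0.5 mm across, well aligned. Next the module; I check clutter beside it, since it decides how wide the fingers may open.

```bash
python3 - <<'E'
from h import *
i=load('w3.npz')
c=lambda x,y,z: at(0,(130+x/2.6667,20+y/2.6667),z,i).round(3)
for z in (.006,.03): print(z,'pen tip',c(426,285,z),'pen white top',c(420,218,z),'pen mid',c(408,120,z),'box corner',c(405,195,z),c(285,170,z),'bit',c(460,185,z))
print('tor right clutter: adapter',c(745,145,.03))
E
python3 -m inch '0 -0.03 -0.02 0 0.7;0 -0.06 0 0 0.7;0 -0.06 0 2 0.7;0 -0.06 0 2 0.7;0 -0.05 0 2 0.7' >/dev/null; python3 -m inch '0 -0.03 0 2 0.7;0.01 0 0 0 0.7;0.01 0 0.02 0 0.7;0 0 0 0 0.7;0 0 0 0 0.7' >/dev/null; python3 go.py .4895 .1188 .06 -12
```

```text
0.006 pen tip [0.464 0.177 0.006] pen white top [0.493 0.179 0.006] pen mid [0.534 0.183 0.006] box corner [0.503 0.185 0.006] [0.514 0.237 0.006] bit [0.507 0.161 0.006]
0.03 pen tip [0.465 0.175 0.03 ] pen white top [0.492 0.177 0.03 ] pen mid [0.53  0.181 0.03 ] box corner [0.501 0.183 0.03 ] [0.511 0.232 0.03 ] bit [0.505 0.16  0.03 ]
tor right clutter: adapter [0.52  0.043 0.03 ]
t 16.9 pos [0.4967 0.1049 0.1722] yaw -12.0 op 0.0639 gf 0.0 f [-0.4 -0.3  0.2]
shift [-0.0099 -0.0121  0.1122] turn -0.0
```

```bash
python3 -m inch '-0.01 -0.012 0 0 0.48;0 0 0.03 0 0.48;0 0 0.03 0 0.48;0 0 0 0 0.48;0 0 0 0 0.48' >/dev/null; cat > prof.py <<'E'
from h import *
def prof(p,i,c,yaw,z,A,B):
    g=cv2.cvtColor(p,cv2.COLOR_RGB2GRAY); a=np.radians(yaw);R=np.array([[np.cos(a),-np.sin(a)],[np.sin(a),np.cos(a)]])
    n=int(round(np.hypot(*(np.array(B)-A))*1000))+1; v=[]
    for k in np.linspace(0,1,n):
        u=px(0,[*(np.array(c)+R@(np.array(A)+(np.array(B)-A)*k)),z],i); v.append(int(cv2.getRectSubPix(g,(1,1),(float(u[0]),float(u[1])))[0,0]))
    return v
E
python3 go.py .4895 .1188 .06 -12;python3 - <<'E'
from prof import *
i=arm.camera_info('wrist'); p=snap('wrist','w9'); np.savez('w9.npz',mtx=i['mtx'],T=i['T'])
c=[.4895,.1188]
for x in (-.02,0,.02): print('y',x,prof(p,i,c,-12,.034,[x,-.026],[x,.026]))
for y in (-.013,.013): print('x',y,prof(p,i,c,-12,.034,[-.04,y],[.04,y]))
E
```

```text
t 17.52 pos [0.4903 0.1199 0.1139] yaw -11.93 op 0.0441 gf 0.0 f [-0.7 -0.2  0.7]
shift [-0.0007  0.0012  0.0539] turn 0.1
y -0.02 [157, 157, 156, 156, 157, 156, 156, 156, 155, 155, 154, 156, 179, 213, 215, 182, 118, 114, 102, 73, 108, 127, 128, 128, 127, 126, 125, 126, 125, 125, 123, 112, 107, 108, 105, 71, 48, 46, 49, 75, 108, 117, 114, 103, 89, 88, 89, 88, 89, 88, 87, 88, 88]
y 0 [157, 157, 157, 156, 156, 156, 156, 156, 156, 156, 155, 138, 118, 119, 112, 75, 53, 51, 55, 110, 154, 153, 153, 154, 156, 153, 129, 122, 155, 156, 153, 153, 153, 150, 115, 61, 51, 50, 63, 105, 120, 117, 125, 136, 103, 88, 89, 89, 90, 90, 89, 90, 90]
y 0.02 [157, 156, 156, 156, 156, 156, 156, 156, 156, 154, 142, 122, 119, 116, 91, 58, 54, 56, 85, 144, 150, 149, 149, 149, 151, 155, 155, 155, 156, 155, 156, 156, 155, 138, 80, 51, 51, 58, 92, 116, 119, 114, 97, 91, 89, 90, 89, 89, 89, 90, 89, 90, 89]
x -0.013 [155, 156, 155, 156, 155, 155, 155, 156, 156, 155, 155, 155, 156, 171, 197, 207, 207, 208, 210, 211, 213, 214, 214, 215, 216, 216, 217, 217, 217, 217, 217, 217, 216, 216, 215, 213, 191, 144, 130, 120, 119, 119, 119, 121, 121, 122, 121, 119, 120, 120, 120, 120, 120, 121, 121, 123, 141, 168, 166, 133, 116, 117, 117, 118, 119, 119, 119, 120, 119, 116, 108, 107, 123, 122, 102, 131, 143, 95, 91, 91, 91]
x 0.013 [88, 88, 89, 89, 88, 88, 88, 88, 89, 89, 89, 88, 88, 92, 103, 114, 117, 117, 109, 87, 75, 77, 83, 86, 86, 86, 86, 87, 87, 88, 88, 93, 100, 101, 101, 102, 102, 103, 104, 105, 105, 107, 108, 108, 109, 109, 109, 110, 110, 111, 113, 112, 113, 114, 114, 114, 114, 115, 116, 117, 116, 116, 118, 118, 119, 118, 119, 119, 120, 119, 114, 106, 106, 116, 110, 93, 88, 90, 112, 137, 140]
```

Module edges found: width 32 mm ✓, centre ≈(0.4925,0.119), yaw ≈−13.5°. Grasp.

```bash
python3 -m inch '0.0025 0.001 0.02 1.5 0.48;0 0 0.03 0 0.48;0 0 0.03 0 0.48;0 0 0.023 0 0.48;0 0 0 0 0.48' >/dev/null; python3 go.py .4925 .119 .010 -13.5; python3 -m inch '0 0 0 0 0.3;0 0 0 0 0.2;0 0 0 0 0.2;0 0 0 0 0.2;0 0 0 0 0.2' 25 |tail -3
```

```text
t 18.2 pos [0.4914 0.118  0.0091] yaw -13.45 op 0.0441 gf 0.0 f [0.5 0.8 1.2]
shift [ 0.0009 -0.0012 -0.0009] turn 0.0
ft_force: [-0.8, 0.2, 8.0]
opening: 0.0318
grasp_force: 25.0
```

```bash
python3 go.py .4925 .119 .010 -13.5; python3 -m inch '0 0 -0.03 0 0.2;0 0 -0.05 0 0.2;0 0 -0.05 -2.4 0.2;0 0 -0.03 -2.4 0.2;0 0.02 0 -2.4 0.2' |tail -1; python3 -m inch '0 0.05 0 -2.4 0.2;0 0.06 0 0 0.2;0 0.06 0 0 0.2;0 0.06 0 0 0.2;0 0.05 0 0 0.2' |tail -3; python3 -m inch '0 0 0 0 0.2;0 0 0 0 0.2;0 0 0.02 0 0.2;0 0 0 0 0.2;0 0 0 0 0.2' |tail -3;python3 go.py .4723 -.180 .06 -3.9
```

```text
t 18.82 pos [0.4936 0.118  0.0112] yaw -13.44 op 0.0318 gf 25.00175714492798 f [-0.8  0.2  8. ]
shift [-0.0013 -0.0007  0.0012] turn 0.1
grasp_force: 25.0
ft_force: [1.6, -0.2, -1.6]
opening: 0.0316
grasp_force: 25.0
ft_force: [0.8, 0.5, -0.6]
opening: 0.0319
grasp_force: 25.0
t 20.7 pos [ 0.4683 -0.1801  0.1499] yaw -3.77 op 0.0319 gf 24.999646246433258 f [ 0.8  0.5 -0.6]
shift [ 0.0039 -0.0004  0.0899] turn 0.1
```

```bash
python3 -m inch '0.006 0 0.02 0.1 0.2;0 0 0.03 0 0.2;0 0 0.025 0 0.2;0 0 0.009 0 0.2;0 0 0 0 0.2' |tail -3; python3 go.py .4743 -.180 .060 -3.9
```

```text
ft_force: [0.2, 0.2, -0.7]
opening: 0.032
grasp_force: 25.0
t 21.32 pos [ 0.4742 -0.1813  0.0657] yaw -3.93 op 0.032 gf 24.99962568283081 f [ 0.2  0.2 -0.7]
shift [-0.     -0.0013  0.0057] turn -0.0
```

```bash
python3 -m inch '0 -0.001 0.003 0 0.2;0 0 0.002 0 0.2;0 0 0.001 0 0.2;0 0 0 0 0.2;0 0 0 0 0.2' |tail -3; python3 go.py .4743 -.180 .060 -3.9
```

```text
ft_force: [-1.7, 1.7, 5.5]
opening: 0.0316
grasp_force: 25.0
t 21.95 pos [ 0.4745 -0.1806  0.0602] yaw -3.95 op 0.0316 gf 25.001228749752045 f [-1.7  1.7  5.5]
shift [-0.0002 -0.0006  0.0002] turn -0.0
```

```bash
python3 -m inch '0 0 0 0 0.48;0 0 0 0 0.48;0 0 0 0 0.48;0 0 -0.02 0 0.48;0 0 -0.05 0 0.48' |tail -3; python3 -m inch '0 0 -0.05 0 0.6;0 0 -0.02 0 1;0 0 0 0 1;0 0 0 0 1;0 0 0 0 1' |tail -3; python3 - <<'E'
from prof import *
i=arm.camera_info('wrist'); p=snap('wrist','w10'); np.savez('w10.npz',mtx=i['mtx'],T=i['T'])
c=[.475,-.180]
for x in (-.02,0,.02): print('y',x,prof(p,i,c,-3.9,.083,[x,-.030],[x,.030]))
for y in (-.013,.013): print('x',y,prof(p,i,c,-3.9,.083,[-.05,y],[.05,y]))
for y in (-.022,.022): print('plate x',y,prof(p,i,c,-3.9,.055,[-.05,y],[.05,y]))
E
```

```text
ft_force: [1.1, -0.6, -0.2]
opening: 0.0441
grasp_force: 0.0
ft_force: [-0.7, 0.2, -0.6]
opening: 0.0908
grasp_force: 0.0
y -0.02 [190, 143, 128, 125, 124, 125, 151, 220, 255, 254, 254, 254, 254, 254, 243, 189, 183, 188, 167, 109, 106, 108, 144, 214, 240, 236, 233, 230, 240, 233, 196, 207, 230, 226, 224, 231, 232, 230, 171, 107, 97, 96, 96, 139, 177, 176, 204, 243, 243, 242, 242, 242, 242, 235, 169, 117, 110, 111, 110, 111, 149]
y 0 [192, 158, 121, 120, 120, 122, 165, 228, 249, 249, 248, 248, 248, 248, 240, 195, 182, 186, 172, 99, 104, 105, 130, 200, 234, 231, 229, 229, 228, 226, 226, 225, 224, 225, 225, 224, 225, 221, 151, 100, 97, 94, 113, 164, 178, 166, 165, 213, 239, 238, 238, 238, 239, 226, 136, 107, 108, 109, 108, 109, 144]
y 0.02 [184, 140, 119, 115, 115, 128, 178, 229, 244, 243, 242, 243, 242, 241, 227, 191, 176, 181, 175, 143, 132, 132, 133, 132, 132, 132, 132, 124, 107, 99, 99, 98, 103, 113, 126, 131, 130, 130, 142, 167, 170, 169, 172, 177, 175, 159, 166, 217, 232, 236, 235, 235, 232, 196, 130, 105, 105, 105, 105, 106, 132]
x -0.013 [166, 164, 167, 171, 171, 171, 167, 153, 
[... 1292 characters left out ...]
4, 244, 243, 243, 242, 242, 242, 242, 241, 241, 241, 240, 240, 239, 240, 240, 239, 239, 239, 239, 238, 238, 238, 238, 239, 234, 172, 113, 106, 107, 107, 107, 106, 107, 106, 97, 71, 71, 70]
plate x 0.022 [92, 77, 88, 113, 114, 113, 112, 117, 160, 215, 242, 244, 243, 243, 243, 242, 242, 242, 242, 242, 242, 242, 242, 242, 242, 242, 241, 241, 241, 241, 240, 240, 240, 240, 240, 240, 239, 239, 239, 239, 239, 239, 238, 238, 238, 238, 238, 238, 238, 238, 238, 238, 237, 237, 237, 237, 237, 236, 236, 236, 237, 237, 237, 237, 236, 235, 235, 235, 234, 234, 234, 234, 234, 234, 233, 233, 233, 233, 233, 233, 233, 233, 232, 232, 232, 232, 232, 231, 220, 162, 108, 99, 100, 100, 100, 100, 99, 95, 93, 102, 90]
```

Module sits centred on the plate (both about −2 mm in x, 0 in y). Next the toroid: take it diagonally (yaw −45°, free mat on both sides), and turn so the fingers lie along the chassis's depth at the bolt, clear of the heatsink.

```bash
python3 - <<'E'
from h import *
i=load('w3.npz'); c=lambda x,y,z: at(0,(130+x/2.6667,20+y/2.6667),z,i).round(3)
print('wires',[c(x,y,.01)[:2] for x,y in [(638,320),(637,440),(697,362),(680,440)]])
i=load('w2.npz'); c=lambda x,y,z: at(0,(150+x/2.6667,20+y/2.6667),z,i).round(3)
print('clip',[c(x,y,.01)[:2] for x,y in [(70,335),(120,318),(97,360)]],'matdot',c(42,418,.01))
E
python3 -m inch '0 -0.03 0 0 1;-0.01 -0.055 0 0 1;-0.01 -0.06 0 0 1;-0.01 -0.055 0 0 1;0 -0.02 0 10.2 1' >/dev/null; python3 -m inch '0 0 0 10.2 1;0 0 0 10.2 1;0 0 0.02 10.2 1;0 0 0.03 0 1;0 0 0 0 1' >/dev/null; python3 go.py .461 .0405 .010 -45; python3 - <<'E'
from prof import *
i=arm.camera_info('wrist'); p=snap('wrist','w11'); np.savez('w11.npz',mtx=i['mtx'],T=i['T'])
hsv=cv2.cvtColor(p,cv2.COLOR_RGB2HSV); m=cv2.inRange(hsv,(3,60,60),(20,255,255))
u=px(0,[.461,.0405,.03],i); M=np.zeros_like(m); cv2.circle(M,tuple(int(v) for v in u),75,255,-1); m=m&M
m=cv2.morphologyEx(m,cv2.MORPH_CLOSE,np.ones((5,5)))
cs,_=cv2.findContours(m,cv2.RETR_CCOMP,cv2.CHAIN_APPROX_NONE)
for k in sorted(cs,key=cv2.contourArea)[-3:]:
    e=cv2.fitEllipse(k); print(cv2.contourArea(k),np.round(e[0],1),np.round(e[1],1),at(0,e[0],.032,i).round(4),at(0,e[0],.019,i).round(4),'bbox',cv2.boundingRect(k))
print('pred',u)
E
```

```text
wires [array([0.449, 0.081]), array([0.394, 0.08 ]), array([0.43 , 0.054]), array([0.394, 0.06 ])]
clip [array([ 0.437, -0.015]), array([ 0.445, -0.038]), array([ 0.426, -0.026])] matdot [0.4   0.002 0.01 ]
t 24.5 pos [0.4569 0.0416 0.1466] yaw -44.74 op 0.0919 gf 0.0 f [-0.3 -0.1  0.7]
shift [ 0.0044 -0.0026  0.1366] turn 0.3
411.5 [315.8 183.7] [21.7 24.4] [0.4629 0.037  0.032 ] [0.461  0.0388 0.019 ] bbox (304, 173, 25, 23)
3256.0 [316.1 182.9] [63.4 67.3] [0.4632 0.0362 0.032 ] [0.4613 0.038  0.019 ] bbox (283, 151, 67, 68)
pred [314.48631319 187.39280596]
```

```bash
python3 -m inch '0.006 -0.002 0.03 0.3 0.8;0 0 0.03 0 0.8;0 0 0.03 0 0.8;0 0 0.02 0 0.8;0 0 0 0 0.8' |tail -3; python3 go.py .462 .038 .010 -45
```

```text
ft_force: [0.4, -0.0, -0.3]
opening: 0.0738
grasp_force: 0.0
t 25.18 pos [0.4646 0.0384 0.0392] yaw -45.05 op 0.0738 gf 0.0 f [ 0.4 -0.  -0.3]
shift [-0.0015  0.0021  0.0292] turn -0.0
```

```bash
python3 -m inch '-0.0015 0.002 0.01 0 0.8;0 0 0.01 0 0.8;0 0 0.009 0 0.8;0 0 0 0 0.8;0 0 0 0 0.5' 40|tail -3; python3 -m inch '0 0 0 0 0.5;0 0 0 0 0.5;0 0 0 0 0.5;0 0 0 0 0.5;0 0 0 0 0.5' 40|tail -3; python3 go.py .462 .038 .010 -45;python3 -m inch '0 0 -0.02 0 0.5;0 0 -0.04 0 0.5;0 0 -0.05 0 0.5;0 0 -0.03 0 0.5;0 0 0 0 0.5' 40|tail -3; python3 go.py .470 -.2513 .020 -93.9
```

```text
ft_force: [0.2, -0.3, 0.3]
opening: 0.0656
grasp_force: 0.0
ft_force: [-2.8, -2.0, 3.7]
opening: 0.0595
grasp_force: 40.0
t 26.43 pos [0.4625 0.0378 0.0105] yaw -45.04 op 0.0595 gf 40.00101079232991 f [-2.8 -2.   3.7]
shift [-0.0004  0.0002  0.0005] turn -0.0
ft_force: [0.2, -0.0, -5.3]
opening: 0.0593
grasp_force: 40.0
t 27.05 pos [0.4642 0.0381 0.152 ] yaw -45.05 op 0.0593 gf 39.9984541721642 f [ 0.2 -0.  -5.3]
shift [0.2085 0.2008 0.132 ] turn 48.8
```

```bash
python3 -m inch '0.02 0.02 -0.02 0 0.5;0.042 0.04 0 0 0.5;0.042 0.04 0 0 0.5;0.042 0.04 0 0 0.5;0.042 0.04 0 0 0.5' 40|tail -1; python3 -m inch '0.02 0.02 0 0 0.5;0 0 0 10 0.5;0 0 0 10 0.5;0 0 0 10 0.5;0 0 0 10 0.5' 40|tail -1;  python3 -m inch '0 0 0 8.8 0.5;0 0 0 0 0.5;0 0 0.02 0 0.5;0 0 0.03 0 0.5;0 0 0 0 0.5' 40|tail -3; python3 go.py .470 -.2513 .020 -93.9
python3 - <<'E'
from prof import *
i=arm.camera_info('wrist'); p=snap('wrist','w12'); np.savez('w12.npz',mtx=i['mtx'],T=i['T'])
E
```

```text
grasp_force: 40.0
grasp_force: 40.0
ft_force: [0.0, 1.2, -4.6]
opening: 0.0591
grasp_force: 40.0
t 28.93 pos [ 0.4655 -0.2482  0.1164] yaw -93.72 op 0.0591 gf 39.99852874316275 f [ 0.   1.2 -4.6]
shift [ 0.0033 -0.0054  0.0964] turn 0.2
```

```bash
python3 -m inch '0.003 -0.0055 0.01 0.2 0.5;0 0 0.025 0 0.5;0 0 0 0 0.5;0 0 0 0 0.5;0 0 0 0 0.5' 40|tail -3; python3 go.py .470 -.2513 .0175 -93.9
```

```text
ft_force: [0.1, -0.3, -4.4]
opening: 0.0595
grasp_force: 40.0
t 29.6 pos [ 0.474  -0.2546  0.0867] yaw -94.05 op 0.0595 gf 39.99852290377021 f [ 0.1 -0.3 -4.4]
shift [-0.0031  0.0044  0.0692] turn -0.1
```

```bash
python3 -m inch '-0.003 0.0045 0 0 0.5;0 0 0.01 0 0.5;0 0 0 0 0.5;0 0 0 0 0.5;0 0 0 0 0.5' 40|tail -3; python3 go.py .470 -.2513 .0175 -93.9
```

```text
ft_force: [-0.2, -0.2, -4.5]
opening: 0.0595
grasp_force: 40.0
t 30.23 pos [ 0.4691 -0.2507  0.0755] yaw -94.05 op 0.0595 gf 39.99854139983654 f [-0.2 -0.2 -4.5]
shift [ 0.0005 -0.0009  0.058 ] turn -0.2
```

Good within 1 mm; go down over the bolt.

```bash
python3 -m inch '0 0 0.015 0 0.5;0 0 0.02 0 0.5;0 0 0.015 0 0.5;0 0 0.004 0 0.5;0 0 0 0 0.5' 40|tail -3; python3 go.py .470 -.2513 .0175 -93.9
```

```text
ft_force: [-0.5, 0.2, -3.6]
opening: 0.0597
grasp_force: 40.0
t 30.85 pos [ 0.4689 -0.2506  0.0212] yaw -94.05 op 0.0597 gf 39.99851114116609 f [-0.5  0.2 -3.6]
shift [ 0.0007 -0.0011  0.0037] turn -0.2
```

```bash
python3 -m inch '0 0 0.002 0 0.5;0 0 0.001 0 0.5;0 0 0.0005 0 0.5;0 0 0 0 0.5;0 0 0 0 0.5' 40|tail -3; python3 go.py .470 -.2513 .0175 -93.9
```

```text
ft_force: [0.3, -0.3, -4.4]
opening: 0.0594
grasp_force: 40.0
t 31.48 pos [ 0.469  -0.2505  0.018 ] yaw -94.04 op 0.0594 gf 39.99846766702831 f [ 0.3 -0.3 -4.4]
shift [ 0.0007 -0.0011  0.0005] turn -0.1
```

```bash
python3 -m inch '0 0 0.0008 0 0.5;0 0 0 0 0.65;0 0 0 0 0.74;0 0 0 0 0.74;0 0 0 0 0.74' |tail -3; python3 -m inch '0 0 -0.02 0 0.74;0 0 -0.04 0 0.74;0 0 -0.05 0 0.74;0 0 -0.05 0 1;0 0 0 0 1' |tail -3; python3 go.py .436 .1805 .15 -3; python3 - <<'E'
from prof import *
i=arm.camera_info('wrist'); p=snap('wrist','w13'); np.savez('w13.npz',mtx=i['mtx'],T=i['T'])
hsv=cv2.cvtColor(p,cv2.COLOR_RGB2HSV); m=cv2.inRange(hsv,(3,60,60),(20,255,255))
u=px(0,[.47,-.2513,.03],i); M=np.zeros_like(m); cv2.circle(M,tuple(int(v) for v in u),75,255,-1); m=m&M
m=cv2.morphologyEx(m,cv2.MORPH_CLOSE,np.ones((5,5)))
cs,_=cv2.findContours(m,cv2.RETR_EXTERNAL,cv2.CHAIN_APPROX_NONE); k=max(cs,key=cv2.contourArea)
e=cv2.fitEllipse(k); print(cv2.contourArea(k),np.round(e,1) if 0 else e,at(0,e[0],.039,i).round(4),at(0,e[0],.026,i).round(4))
E
```

```text
ft_force: [-0.4, 0.6, 0.1]
opening: 0.0682
grasp_force: 0.0
ft_force: [-0.4, 0.3, -0.7]
opening: 0.0857
grasp_force: 0.0
t 32.73 pos [ 0.4715 -0.2528  0.1822] yaw -94.04 op 0.0857 gf 0.0 f [-0.4  0.3 -0.7]
shift [-0.4299  0.0662  0.029 ] turn -91.0
2662.0 ((320.4821472167969, 186.8614959716797), (57.9667854309082, 60.6978759765625), 107.21623992919922) [ 0.4685 -0.2526  0.039 ] [ 0.4686 -0.25    0.026 ]
```

Toroid sits at (0.4685,-0.251) over the bolt, 1.5 mm off centre. Now the capacitor, with fingers at yaw −45° (clear of the probe next to it).

```bash
python3 -m inch '0 0 0 -9.8 0.75;0 0 0 -9.8 0.75;0 0 0 -9.8 0.75;0 0 0 -9.8 0.75;0 0 0 -9.8 0.75' |tail -1; python3 -m inch '-0.02 -0.017 0 0 0.75;-0.042 -0.035 0 0 0.75;-0.042 -0.035 0 0 0.75;-0.042 -0.036 0 0 0.75;-0.042 -0.036 0 0 0.75' |tail -1; python3 -m inch '-0.042 -0.036 0 0 0.75;-0.042 -0.036 0 0 0.75;-0.04 -0.034 0 0 0.75;-0.019 -0.016 0 0 0.75;0 0 0 0 0.75' |tail -1; python3 -m inch '0 0 0 0 0.75;0 0 0 0 0.75;0 0 0 0 0.75;0 0 0 0 0.75;0 0 0 0 0.75' |tail -1; python3 go.py .436 .1805 .13 -45; python3 - <<'E'
from prof import *
i=arm.camera_info('wrist'); p=snap('wrist','w14'); np.savez('w14.npz',mtx=i['mtx'],T=i['T'])
c=[.436,.1805]
for a in (0,45,90,135):
    d=np.array([np.cos(np.radians(a)),np.sin(np.radians(a))])*.03
    print(a,prof(p,i,c,0,.076,-d,d))
E
```

```text
grasp_force: 0.0
grasp_force: 0.0
grasp_force: 0.0
grasp_force: 0.0
t 35.27 pos [0.434  0.182  0.1771] yaw -45.08 op 0.069 gf 0.0 f [0.5 0.1 0.9]
shift [ 0.0025 -0.0003  0.0471] turn -0.1
0 [89, 91, 97, 96, 80, 70, 71, 71, 72, 69, 55, 37, 44, 76, 94, 94, 94, 95, 94, 95, 94, 95, 98, 97, 95, 93, 94, 93, 94, 94, 95, 97, 105, 120, 133, 131, 133, 130, 123, 113, 96, 94, 95, 94, 95, 88, 57, 39, 38, 46, 52, 43, 57, 71, 72, 72, 71, 71, 72, 71, 72]
45 [70, 73, 72, 72, 71, 72, 71, 73, 72, 71, 61, 44, 40, 50, 81, 96, 90, 67, 42, 39, 47, 70, 94, 95, 94, 94, 95, 94, 95, 94, 95, 94, 94, 94, 93, 93, 93, 96, 93, 93, 94, 93, 94, 93, 95, 93, 71, 39, 35, 45, 69, 72, 71, 71, 72, 72, 71, 70, 71, 71, 70]
90 [135, 118, 81, 73, 74, 73, 74, 71, 57, 44, 59, 44, 40, 41, 59, 89, 95, 95, 95, 94, 95, 96, 95, 94, 96, 97, 98, 99, 97, 94, 95, 93, 93, 94, 94, 93, 94, 94, 94, 93, 93, 94, 94, 94, 93, 94, 91, 64, 37, 43, 61, 70, 72, 82, 87, 87, 87, 88, 88, 91, 98]
135 [73, 72, 67, 45, 37, 37, 36, 37, 34, 47, 58, 44, 41, 39, 52, 88, 95, 97, 110, 130, 137, 118, 80, 67, 65, 78, 112, 131, 114, 97, 95, 94, 94, 93, 97, 108, 126, 136, 123, 94, 72, 70, 87, 115, 128, 116, 98, 76, 48, 39, 62, 70, 71, 70, 71, 70, 69, 70, 69, 70, 69]
```

```bash
python3 -m inch '0.0015 0 0.03 0 0.75;0 0 0.04 0 0.75;0 0 0.04 0 0.75;0 0 0 0 0.75;0 0 0 0 0.75' |tail -1; python3 go.py .4353 .181 .039 -45
```

```text
grasp_force: 0.0
t 35.95 pos [0.4361 0.1814 0.0686] yaw -45.04 op 0.069 gf 0.0 f [ 1.  -0.5  0.5]
shift [-0.0003  0.0009  0.0296] turn -0.0
```

```bash
python3 -m inch '0 0.001 0.015 0 0.75;0 0 0.014 0 0.75;0 0 0 0 0.3;0 0 0 0 0.3;0 0 0 0 0.3' 25|tail -1; python3 -m inch '0 0 0 0 0.3;0 0 0 0 0.3;0 0 0 0 0.3;0 0 0 0 0.3;0 0 0 0 0.3' 25|tail -2; python3 go.py .4353 .181 .039 -45; python3 -m inch '0 0 -0.02 0 0.3;0 0 -0.04 0 0.3;0 0 -0.04 0 0.3;0 0 0 0 0.3;0 0 0 0 0.3' 25|tail -3; python3 go.py .480 -.108 .06 -93.9
```

```text
grasp_force: 0.0
opening: 0.0398
grasp_force: 25.0
t 37.2 pos [0.4347 0.1806 0.0385] yaw -45.05 op 0.0398 gf 24.999452233314514 f [0.6 1.1 4.2]
shift [ 0.0001 -0.0007 -0.0005] turn -0.0
ft_force: [-0.8, 0.4, -1.9]
opening: 0.0394
grasp_force: 25.0
t 37.83 pos [0.433  0.1803 0.1365] yaw -45.05 op 0.0394 gf 24.99641239643097 f [-0.8  0.4 -1.9]
shift [0.2373 0.1702 0.0765] turn 48.9
```

```bash
python3 -m inch '0.02 0.014 -0.01 0 0.3;0.04 0.0285 0 0 0.3;0.04 0.0285 0 0 0.3;0.04 0.0285 0 0 0.3;0.04 0.0285 0 0 0.3' |tail -1; python3 -m inch '0.04 0.0285 0 0 0.3;0.017 0.0135 0 9.8 0.3;0 0 0 9.8 0.3;0 0 0 9.8 0.3;0 0 0 9.8 0.3' |tail -1; python3 -m inch '0 0 0 9.7 0.3;0 0 0 0 0.3;0 0 0.03 0 0.3;0 0 0.03 0 0.3;0 0 0 0 0.3' |tail -1; python3 -m inch '0 0 0 0 0.3;0 0 0 0 0.3;0 0 0 0 0.3;0 0 0 0 0.3;0 0 0 0 0.3' |tail -3;  python3 go.py .480 -.108 .0425 -93.9; python3 - <<'E'
from prof import *
i=arm.camera_info('wrist'); p=snap('wrist','w15'); np.savez('w15.npz',mtx=i['mtx'],T=i['T'])
q=p[:,:,::-1].copy()
for r,z in ((.029,.035),(.024,.012)):
  for a in np.arange(0,6.28,.3):
    u=px(0,[.48+r*np.cos(a),-.108+r*np.sin(a),z],i); q[int(u[1]),int(u[0])]=(0,0,255)
w=arm.camera('side')[:,:,::-1]; 
a=cv2.resize(q[80:300,200:440],(400,367)); b=cv2.resize(w[190:330,300:440],(400,400),interpolation=cv2.INTER_CUBIC)[:367]
cv2.imwrite('pics/w15a.png',np.hstack([a,b]))
E
```

```text
grasp_force: 25.0
grasp_force: 25.0
grasp_force: 25.0
ft_force: [-0.3, -0.7, -1.2]
opening: 0.0396
grasp_force: 25.0
t 40.33 pos [ 0.4815 -0.1074  0.0882] yaw -93.94 op 0.0396 gf 24.996442794799805 f [-0.3 -0.7 -1.2]
shift [0.0007 0.0015 0.0457] turn -0.0
```

View pics/w15a.png

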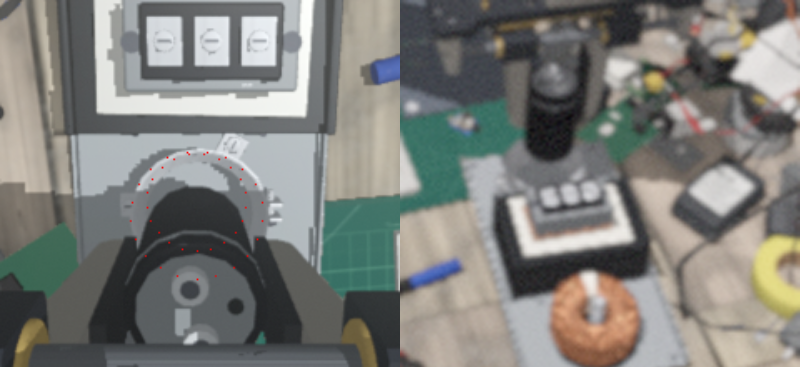

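The left half shows the projected mouth circle lying on the clamp's rim (top of arc at (205,152)) with the cap above it. The right half shows the module centred on the plate and the toroid flat over the bolt. Lower the cap.

```bash
python3 -m inch '0.0007 0.0015 0 0 0.3;0 0 0.01 0 0.3;0 0 0.012 0 0.3;0 0 0 0 0.3;0 0 0 0 0.3' |tail -3;  python3 go.py .480 -.108 .0425 -93.9;  python3 -m inch '0 0 0.006 0 0.3;0 0 0.006 0 0.3;0 0 0.006 0 0.3;0 0 0 0 0.3;0 0 0 0 0.3' |tail -3;  python3 go.py .480 -.108 .0425 -93.9
```

```text
ft_force: [-0.3, -0.2, -1.6]
opening: 0.0396
grasp_force: 25.0
t 41.05 pos [ 0.4798 -0.1079  0.0659] yaw -93.95 op 0.0396 gf 24.99650090932846 f [-0.3 -0.2 -1.6]
shift [ 0.0001 -0.0002  0.0234] turn -0.0
ft_force: [0.5, 0.4, -2.0]
opening: 0.0397
grasp_force: 25.0
t 41.67 pos [ 0.4799 -0.108   0.0481] yaw -93.95 op 0.0397 gf 24.996466040611267 f [ 0.5  0.4 -2. ]
shift [-0.     -0.0001  0.0056] turn -0.1
```

```bash
python3 -m inch '0 0 0.003 0 0.3;0 0 0.002 0 0.3;0 0 0.0008 0 0.3;0 0 0 0 0.3;0 0 0 0 0.3' |tail -3;  python3 go.py .480 -.108 .0425 -93.9;
```

```text
ft_force: [-1.0, -0.5, 2.6]
opening: 0.0398
grasp_force: 25.0
t 42.3 pos [ 0.4798 -0.1079  0.0424] yaw -93.95 op 0.0398 gf 24.998425841331482 f [-1.  -0.5  2.6]
shift [ 0.0001 -0.0002 -0.0001] turn -0.0
```

Contact with the floor at the expected height; release, rise, and check numerically.

```bash
python3 -m inch '0 0 0 0 0.5;0 0 0 0 0.65;0 0 0 0 0.65;0 0 -0.02 0 0.65;0 0 -0.05 0 0.65' |tail -3; python3 -m inch '0 0 -0.06 0 0.65;0 0 -0.05 0 0.65;0 0 0 0 0.65;0 0 0 0 0.65;0 0 0 0 0.65'; python3 - <<'E'
from prof import *
i=arm.camera_info('wrist'); p=snap('wrist','w16')
for a in (0,90):
    d=np.array([np.cos(np.radians(a)),np.sin(np.radians(a))])*.03
    print(a,prof(p,i,[.48,-.108],0,.08,-d,d))
for y in (-.022,.022): print('plate x',prof(p,i,[.475,-.18],-3.9,.055,[-.05,y],[.05,y])[::2])
print('mod y',prof(p,i,[.475,-.18],-3.9,.083,[0,-.03],[0,.03]))
hsv=cv2.cvtColor(p,cv2.COLOR_RGB2HSV); m=cv2.inRange(hsv,(3,60,60),(20,255,255))
u=px(0,[.47,-.2513,.03],i); M=np.zeros_like(m); cv2.circle(M,tuple(int(v) for v in u),60,255,-1); m=m&M
cs,_=cv2.findContours(cv2.morphologyEx(m,cv2.MORPH_CLOSE,np.ones((5,5))),cv2.RETR_EXTERNAL,cv2.CHAIN_APPROX_NONE); k=max(cs,key=cv2.contourArea)
e=cv2.fitEllipse(k); print('tor',at(0,e[0],.036,i).round(4),e[1])
E
```

```text
ft_force: [0.7, 0.5, 0.1]
opening: 0.06
grasp_force: 0.0
time: 43.55
eef_pos: [0.4788, -0.1074, 0.2202]
tcp_rot: [[-0.069, -0.998, -0.003], [-0.998, 0.069, 0.002], [-0.001, 0.003, -1.0]]
ft_force: [-0.1, 0.1, 0.3]
opening: 0.0599
grasp_force: 0.0
0 [184, 187, 188, 192, 190, 168, 153, 153, 153, 146, 114, 75, 82, 118, 151, 158, 143, 108, 74, 74, 103, 134, 127, 100, 98, 98, 98, 97, 97, 96, 97, 97, 96, 99, 106, 112, 115, 126, 135, 133, 130, 128, 126, 123, 120, 108, 80, 54, 57, 81, 110, 119, 121, 123, 121, 113, 110, 110, 109, 110, 110]
90 [166, 171, 145, 88, 59, 57, 57, 57, 64, 87, 71, 69, 74, 84, 122, 154, 157, 161, 209, 218, 177, 126, 109, 109, 122, 175, 206, 187, 133, 98, 97, 97, 97, 98, 110, 127, 134, 121, 97, 80, 77, 86, 109, 125, 117, 102, 84, 63, 50, 64, 90, 98, 104, 105, 100, 97, 97, 95, 95, 96, 99]
plate x [98, 72, 111, 120, 194, 244, 243, 242, 242, 241, 241, 240, 240, 239, 239, 239, 238, 238, 237, 237, 236, 236, 235, 235, 234, 234, 233, 233, 232, 232, 231, 231, 230, 229, 229, 229, 228, 228, 227, 226, 226, 225, 225, 225, 174, 88, 91, 88, 86, 88, 88]
plate x [91, 87, 111, 109, 149, 233, 235, 235, 234, 234, 234, 233, 233, 233, 233, 232, 232, 232, 231, 231, 230, 230, 230, 229, 229, 229, 228, 228, 228, 228, 227, 227, 227, 226, 225, 225, 225, 225, 224, 224, 223, 223, 223, 223, 218, 87, 87, 85, 83, 84, 85]
mod y [124, 117, 109, 106, 106, 105, 118, 196, 230, 234, 234, 234, 234, 234, 227, 187, 170, 172, 140, 97, 89, 88, 113, 180, 208, 212, 211, 210, 210, 205, 205, 203, 206, 208, 207, 207, 208, 215, 163, 91, 82, 82, 105, 160, 168, 156, 145, 153, 203, 228, 230, 229, 229, 230, 217, 150, 97, 97, 98, 98, 97]
tor [ 0.4687 -0.2501  0.036 ] (58.585609436035156, 62.20092010498047)
```

Cap is centred in the clamp at the right height (rim pattern symmetric within 1 mm), and the other parts are unchanged. Hand in.

```bash
python3 -c "
from plant import arm
print(arm.hand_in())"
```

```text
the job is handed in; nothing more can be done
None
```

The job is handed in, though the hand-in gave no verdict: all four parts are in place within about 2 mm by camera check (capacitor standing in the ring clamp), everything is released, and it took about 43.6 s of the 90 s.

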